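# Clean the seam and pour mouth of a plaster mould

## Robot

A 7-joint arm with a two-finger parallel gripper is mounted at the origin on the work surface. World frame = base frame: x ahead of the robot, y to its left, z up, the work surface at z = 0. Lengths are in m, angles in rad, forces in N, time in s.
With the tool pointing down it reaches from about 0.4 to 0.85 m from the base axis. Payload 10.4 kg.
Tool frame: the origin (TCP) lies between the finger pads; the fingertips stand manip.tip_extent ahead of it and the grasp point (between the pads) lies 6 mm ahead of it (manip.tip_extent is the distance from the TCP to the fingertips, in m); z points along the fingers, y is the line along which they close (so a half turn about z gives the same grasp; the last joint's range is limited). The gripper opens to 85 mm and grips with 20 to 120 N. Pads are 22 mm wide; open, the fingers measure 114 mm over their backs; the gripper's body (76 mm by 85 mm) begins 54 mm behind the grasp point. The pads swing forward as they close: fully open they stand 13 mm farther back than shut.
Start: joints at [1.141, 0.332, -0.065, 1.46, 0.022, 1.35, -0.088], TCP at [0.247, -0.574, 0.256] pointing down, gripper open.
Joint ranges: [-2.6, 2.6], [-0.5, 2.12], [-1.47, 1.34], [0.16, 2.42], [-1.27, 4.41], [0.06, 2.06], [-2.6, 2.6]. Speed limits (rad/s): [2.22, 2.22, 2.79, 2.79, 3.14, 3.14, 3.14].

## Interface

Orientations are given as a unit quaternion [x, y, z, w].
In Python, from workcell import get_obs, optics, workorder, manip gives the robot as it stands.
- The arm moves only by the tool jog_arm, never from a script. Its argument "increments" is a list of rows, each a list of 7 numbers: the shift along the tool's x, y, z in m, then the turn, a rotation vector about the tool's x, y, z in rad, then the opening, from -1 (shut) to 1 (fully open). A call has 1 to 5 rows; each row is the pose to reach, as a shift and turn from the pose commanded when the call began, along the tool's axes at that moment; what a row does not reach only later rows make up. A row lasts 1/12 s, in which the tool goes at most 41.7 mm and 7.16 degrees, less where a joint would pass 70% of its speed; a pose out of reach is approached as far as the arm can. A call with a gripper value outside its range is refused whole. The fingers move at their own pace and stop on an object; "grip_force" is the grip in N (left out, the last holds). Time passes only in rows, so rows that repeat a pose let the fingers close. It gives the time, the measured TCP pose, the force, the opening and the grip force at its end, in the units of the state.
- get_obs(): the state, without advancing time (a new reading comes with each control period).
- optics.camera(name): name is "side" or "top" or "wrist"; returns a dict with "color" (480x640x3 uint8, red, green, blue), "depth" (480x640 float32, m along the optical axis (not along the pixel's ray), 0 where there is no reading), "K" (3x3 intrinsics, pixels), "R" (3x3) and "t" (3): a world point X has camera coordinates R X + t. Camera axes: x right, y down, z forward; pixel columns grow to the right and rows downward; lengths in m; the calibration is good to about 2 mm. A picture is of the moment at which its call begins.
- workorder.hand_in(): hands the job in; it is judged then, once.
The state is a dict: "clock": time; "joint_pos": joint angles; "joint_velocities": joint speeds; "tau": joint torques, N m; "position": TCP position; "ee_rot": TCP orientation; "ft_force": force on the tool from outside, world axes, zero at the start; "torque": the same for the moment, N m; "grip_width": opening from 0.0 (shut) to 1.0 (fully open); "grasp_force": force on a finger pad.
Only numpy, scipy, OpenCV 4.12 (cv2) and the standard library are available. Lean on these libraries where they do the work, as an engineer would, in place of code of your own. Each camera call takes 0.05 s, during which the arm holds its last target. There are 200 camera calls.

## Task

Clean the plaster mould for its next casting: take the red-handled stylus from the rack, put its tip down into the brown seam at the mould's edge and run it, lightly and steadily at about 3 cm a second, along the seam round both bends to its inner end near the pour mouth, then lower the stylus back into its place in the rack. Then take the blue-handled brush and scrub the pour mouth: down to the bottom, up past half way, and down to the bottom again. Lower the brush back into the rack too, both tools hanging upright on their flanges as you found them, and leave the other tool and the pots, pebbles, jar and bottle alone.

Things in the scene. Friction and masses are not known exactly. Their poses are not given: they have to be found in the camera images.
- mould: white plaster two-part mould block, 150 (x) by 240 (y) by 85 mm (z), fixed for the work. Origin: centre of its underside; z up. In its flat top face: the seam, an open groove 11 wide, 7 deep with a brown floor, of three straight legs with two square bends, and the round pour mouth, 56 across, 72 deep. Strap buckles stand 20 mm out of its -x side
- mouth (a point): centre of the pour mouth, level with the mould's top; mould frame (0, 70, 85) mm
- mouth_floor (a point): centre of the flat floor of the pour mouth, 72 mm below its rim; axes as the mould's
- rack: pale wooden tool rack, 100 by 240 mm at its foot, top board 80 (x) by 230 (y) mm, its top 118 mm up, fixed. Three round holes 31 mm across through the 14 mm top board at y = -70, 0, +70 mm, open space (its foot board is 6 mm thick) below. Origin: centre of its underside; the row runs along its y
- stylus: red-handled steel stylus: flange disc 46 mm across, 6 thick; on it a round upright handle 18 across, top 56 above the origin; under it a cone, 26 to 12 across in 14 mm, then an 8 mm shaft. Hangs in the rack by its flange. Origin: centre of the flange's underside; +z up the handle, ending in a round point 5 mm across and 12 mm long
- stylus_tip (a point): lowest point of the stylus's tip, 90 mm below its origin on its axis
- brush: blue-handled long bottle brush with white flange: flange disc 46 mm across, 6 thick; on it a round upright handle 18 across, top 56 above the origin; under it a cone, 26 to 12 across in 14 mm, then an 8 mm shaft. Hangs in the rack by its flange. Origin: centre of the flange's underside; +z up the handle, ending in a brown bristle head 25 across (its 22 mm core is hard), 45 long
- brush_tip (a point): lower end of the brush head, 110 mm below its origin on its axis
- seam0 (a point): point on the seam's floor (7 mm below the mould's top), mid groove, at the outer end, by the mould's edge; mould frame (-35, -105, 78) mm
- seam1 (a point): point on the seam's floor (7 mm below the mould's top), mid groove, half way along the first leg; mould frame (-35, -78, 78) mm
- seam2 (a point): point on the seam's floor (7 mm below the mould's top), mid groove, at the first bend; mould frame (-35, -50, 78) mm
- seam3 (a point): point on the seam's floor (7 mm below the mould's top), mid groove, at the second bend; mould frame (0, -50, 78) mm
- seam4 (a point): point on the seam's floor (7 mm below the mould's top), mid groove, half way along the last leg; mould frame (0, -18, 78) mm
- seam5 (a point): point on the seam's floor (7 mm below the mould's top), mid groove, at the inner end, near the pour mouth; mould frame (0, 13, 78) mm
- loop_tool: yellow-handled loop tool in the rack, same handle and flange as the stylus; not needed. Origin as for the stylus
- bowl: terracotta bowl, 100 mm across, 50 high; bystander. Origin under its centre
- cup: blue cup, 72 mm across, 75 high; bystander. Origin under its centre
- pebble_a: grey clay pebble, 60 mm across, 26 high; bystander. Origin under its centre
- pebble_b: pale clay pebble, 48 mm across, 21 high; bystander. Origin under its centre
- glaze_jar: closed glaze jar with blue cap, 60 mm across, 85 high; bystander. Origin under its centre
- spray: clear spray bottle with white head, 68 mm across, 205 high; bystander. Origin under its centre
Not all that is in view belongs to the job. Leave any purple look-alike of the brush alone. Leave any turquoise look-alike of the stylus alone.

How it is judged:
On the way, in this order (a step that is already met when the one before it is completed fails the run):
1. stylus tip down in the seam at the outer end, by the mould's edge (horizontal distance between stylus_tip and seam0 below 0.006 m and z of stylus_tip in the frame of mould below 0.0825 m), for 0.05 s.
2. stylus tip down in the seam half way along the first leg (horizontal distance between stylus_tip and seam1 below 0.006 m and z of stylus_tip in the frame of mould below 0.0825 m), for 0.05 s.
3. stylus tip down in the seam at the first bend (horizontal distance between stylus_tip and seam2 below 0.006 m and z of stylus_tip in the frame of mould below 0.0825 m), for 0.05 s.
4. stylus tip down in the seam at the second bend (horizontal distance between stylus_tip and seam3 below 0.006 m and z of stylus_tip in the frame of mould below 0.0825 m), for 0.05 s.
5. stylus tip down in the seam half way along the last leg (horizontal distance between stylus_tip and seam4 below 0.006 m and z of stylus_tip in the frame of mould below 0.0825 m), for 0.05 s.
6. stylus tip down in the seam at the inner end, near the pour mouth (horizontal distance between stylus_tip and seam5 below 0.006 m and z of stylus_tip in the frame of mould below 0.0825 m), for 0.05 s.
7. stylus hangs upright in the rack again, let go (z of stylus in the frame of rack between 0.113 and 0.124 m and x of stylus in the frame of rack between -0.012 and 0.012 m and y of stylus in the frame of rack between -0.085 and 0.085 m and angle between stylus's own z axis and vertical below 0.1 rad and linear speed of stylus below 0.03 m/s and contact force between stylus and the fingers below 0.1 N), for 0.2 s.
8. brush tip at the bottom of the pour mouth (horizontal distance between brush_tip and mouth below 0.026 m and z of brush_tip in the frame of mouth_floor between -0.01 and 0.015 m), for 0.05 s.
9. brush drawn up past half way (horizontal distance between brush_tip and mouth below 0.026 m and z of brush_tip in the frame of mouth_floor between 0.034 and 0.3 m), for 0.05 s.
10. brush tip at the bottom a second time (all of step 8), for 0.05 s.
At the end, for the whole second after the job is handed in: stylus and brush each hang in the rack hole they came from (origin within 30 mm of its start, 5 mm below to 6 mm above the rack's top, within 12 mm of the row), upright within 0.1 rad, at rest (z of stylus in the frame of rack between 0.113 and 0.124 m and x of stylus in the frame of rack between -0.012 and 0.012 m and y of stylus in the frame of rack between -0.085 and 0.085 m and angle between each of stylus, brush's own z axis and vertical below 0.1 rad and linear speed of each of stylus, brush below 0.03 m/s and z of brush in the frame of rack between 0.113 and 0.124 m and x of brush in the frame of rack between -0.012 and 0.012 m and y of brush in the frame of rack between -0.085 and 0.085 m and distance of each of stylus, brush from where it was at the start of the episode below 0.03 m); the robot touches nothing.
It fails at once if a bystander is moved by more than 25 mm (distance of any of loop_tool, bowl, cup, pebble_a, pebble_b, glaze_jar, spray from where it was at the start of the episode above 0.025 m).
It fails at once if the stylus goes faster than 0.1 m/s while its tip is in the seam (z of stylus_tip in the frame of mould below 0.0815 m and x of stylus_tip in the frame of mould between -0.05 and 0.02 m and y of stylus_tip in the frame of mould between -0.115 and 0.02 m and linear speed of stylus above 0.1 m/s).
It fails at once if the stylus is pressed on the plaster with over 40 N (contact force between stylus and mould above 40 N).
It fails at once if the stylus is let fall instead of lowered (faster than 0.5 m/s out of the fingers) (linear speed of stylus above 0.5 m/s and contact force between stylus and the fingers below 0.05 N).
It fails at once if the brush is let fall instead of lowered (faster than 0.5 m/s out of the fingers) (linear speed of brush above 0.5 m/s and contact force between brush and the fingers below 0.05 N).
It also fails if it takes over 72 s, if anything falls off the work surface, if the arm or the gripper's body presses on something with over 40 N, if the wrist force passes 120 N, or if a joint passes its speed limit or range.

## Working session

There is one attempt and no reset: what is moved stays moved. The work goes in short steps, Python scripts to look and compute and a tool call to move; the robot and the scene stay as the last step left them, time stands still between calls to the robot, and variables do not carry over. Pictures are saved under pics/ and viewed, at most 10 in all, crops included, and the job is handed in when it is done.

Besides the shell and the picture viewer there is one more tool, called after ">>>" as name([rows], argument=value, ...), one row to a line, values as JSON. jog_arm: Moves the arm, as the interface text tells. Its arguments: {"type":"object","properties":{"increments":{"type":"array"},"grip_force":{"type":"number"}},"required":["increments"]}

```bash
mkdir -p pics; ls
python3 - <<'E'
from workcell import get_obs, optics, workorder, manip
import cv2,numpy as np
print(get_obs(), manip.tip_extent)
ims=[]
for n in("top","side"):
    c=optics.camera(n); np.savez(f"{n}0.npz",**c)
    print(n,c["K"].tolist(),c["R"].tolist(),c["t"].tolist())
    cv2.imwrite(f"pics/{n}0.png",c["color"][...,::-1])
E
```

```text
pics
{'clock': 0.0, 'joint_pos': array([ 1.14136682,  0.33287165, -0.06471898,  1.46094718,  0.02158112,
        1.34989932, -0.08845384]), 'joint_velocities': array([ 1.00988680e-03, -3.46091301e-04, -2.41444631e-04,  2.83655333e-04,
       -8.61431321e-04,  2.88302813e-05,  1.16500559e-03]), 'tau': array([-6.98649706e-05, -6.25434923e+01,  4.93591034e-02, -3.91613531e+01,
        1.62892789e-02,  9.83509206e-03, -4.45183969e-05]), 'position': array([ 0.24718831, -0.57366678,  0.25551329]), 'ee_rot': array([ 9.79374018e-01,  2.02054500e-01, -1.65102677e-04, -6.96099457e-04]), 'ft_force': array([-0.00213277,  0.34142347,  0.50581091]), 'torque': array([ 0.01041824,  0.00770006, -0.00963195]), 'grasp_force': 0.0, 'grip_width': 1.0013050141613529} 0.025
top [[446.0906633859284, 0.0, 317.19959369499463], [0.0, 446.0906633859284, 238.9270076925942], [0.0, 0.0, 1.0]] [[-0.0036800038508780623, -0.9999515734527253, 0.009127339211201655], [-0.9900146620825809, 0.0023569216471668345, -0.14094471888603086], [0.14091638099657064, -0.009554876753152367, -0.9899753925714826]] [0.010679035180123116, 0.5901668327268215, 1.0201934379019022]
side [[579.1968213589835, 0.0, 317.21852875469517], [0.0, 579.1968213589835, 243.20894890951215], [0.0, 0.0, 1.0]] [[-0.6958716478461867, -0.7181541623603104, -0.004153168476457191], [-0.4186145803507602, 0.41031144154619, -0.8101890853708439], [0.5835447565025236, -0.5620490370251059, -0.5861539022625045]] [0.4124875230934748, 0.29416786291156743, 1.295435067940322]
```

View pics/top0.png

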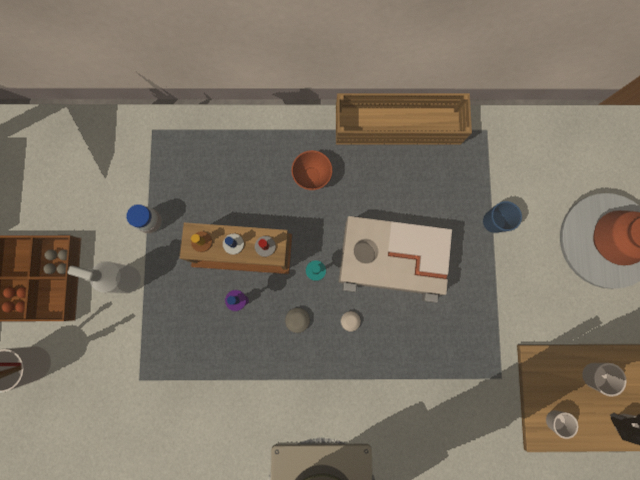

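View pics/side0.png

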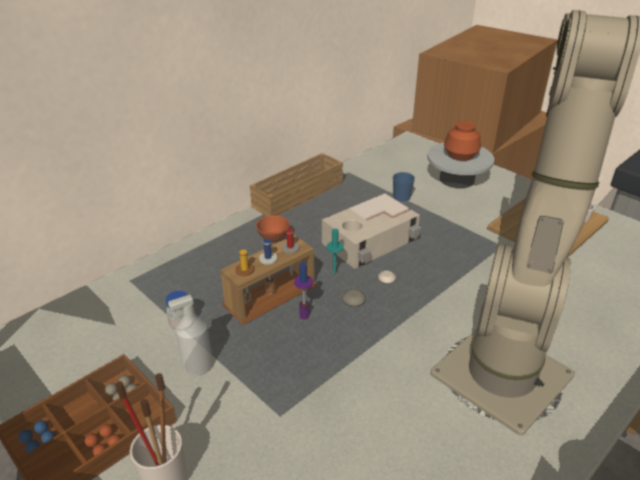

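Top view: the rack holds yellow (197,238), blue brush (233,242) and red stylus (264,244). The turquoise (316,270) and purple (236,300) look-alikes stand free. The mould is centred around (397,255), with the mouth at (366,251) and the seam running (449,275)→(388,255). In the side view, the red stylus is at (290,238), the blue brush at (268,250), turquoise at (335,240) and purple at (304,272).

Choice: stylus is red (264,244), brush is blue with white flange (233,242).

```bash
cat > h.py <<'E'
import numpy as np,cv2
from workcell import get_obs, optics
def load(n): return dict(np.load(f"{n}.npz"))
def cloud(c):
    v,u=np.mgrid[:480,:640]; d=c["depth"]
    P=np.stack([(u-c["K"][0,2])/c["K"][0,0]*d,(v-c["K"][1,2])/c["K"][1,1]*d,d],-1)
    W=(P-c["t"])@c["R"]; W[d==0]=np.nan; return W
def ray(c,uv,z):
    uv=np.atleast_2d(np.float64(uv)); p=np.c_[(uv-c["K"][:2,2])/c["K"][[0,1],[0,1]],np.ones(len(uv))]@c["R"]
    o=-c["R"].T@c["t"]; return o+p*((z-o[2])/p[:,2])[:,None]
def hsv(c): return cv2.cvtColor(c["color"],cv2.COLOR_RGB2HSV)
def huemask(c,lo,hi,s=120,v=50):
    H=hsv(c); h=H[...,0].astype(int)
    m=((h>=lo)&(h<=hi)) if lo<hi else ((h>=lo)|(h<=hi))
    return m&(H[...,1]>s)&(H[...,2]>v)
E
python3 - <<'E'
from h import *
np.set_printoptions(precision=4,suppress=True)
for n,boxes in(("top0",dict(red=(175,5,250,225,285,255),blue=(100,130,220,230,245,255),yel=(15,30,185,228,212,250))),
  ("side0",dict(red=(175,5,280,222,302,255),blue=(100,130,260,238,278,262),yel=(15,30,235,245,255,275)))):
    c=load(n);W=cloud(c)
    for k,(lo,hi,x0,y0,x1,y1) in boxes.items():
        m=huemask(c,lo,hi); b=np.zeros_like(m); b[y0:y1,x0:x1]=1; m&=b
        z=W[...,2]; t=m&(z>np.nanmax(z[m])-.006)
        vv,uu=np.nonzero(t)
        print(n,k,m.sum(),t.sum(),"ztop",np.nanmedian(z[t]),"cloud",np.nanmedian(W[t],0),"ray .174",ray(c,[uu.mean(),vv.mean()],.174), "uv",uu.mean(),vv.mean())
c=load("top0");W=cloud(c);z=W[...,2]
def rect(m,name,zz):
    m=m.astype(np.uint8); n,l,s,_=cv2.connectedComponentsWithStats(m); i=1+np.argmax(s[1:,4])
    vv,uu=np.nonzero(l==i); P=ray(c,np.c_[uu,vv],zz)[:,:2]
    r=cv2.minAreaRect((P*1000).astype(np.float32)); print(name,r,"z",np.nanmedian(z[l==i])); 
b=np.zeros((480,640),bool);b[205:305,330:470]=1
rect(b&(z>.075)&(z<.1),"mould",.085)
b[:]=0;b[215:275,170:300]=1
rect(b&(z>.108)&(z<.13),"rack",.118)
# seam
b[:]=0;b[245:285,380:455]=1
m=huemask(c,0,18,110,40)&b; print("seam px",m.sum())
vv,uu=np.nonzero(m);P=ray(c,np.c_[uu,vv],.078)
print(P.min(0),P.max(0)); rect(m,"seam",.078)
for n,bb in(("mouth",(350,235,380,268)),):
    x0,y0,x1,y1=bb; b[:]=0;b[y0:y1,x0:x1]=1
    g=hsv(c); m=b&(z<.07)
    vv,uu=np.nonzero(m); print(n,m.sum(),ray(c,[uu.mean(),vv.mean()],.085))
    print((c["color"][235:268:2,366]).tolist())
t=cv2.resize(c["color"][200:310,170:470],None,fx=2.6,fy=2.6,interpolation=cv2.INTER_CUBIC)
cv2.imwrite("pics/crop1.png",t[...,::-1])
E
```

```text
top0 red 76 52 ztop 0.17346316183798877 cloud [0.5632 0.1247 0.1735] ray .174 [[0.5636 0.124  0.174 ]] uv 262.40384615384613 242.75
top0 blue 40 31 ztop 0.17367935191079947 cloud [0.5678 0.1951 0.1737] ray .174 [[0.5683 0.1945 0.174 ]] uv 228.41935483870967 240.58064516129033
top0 yel 386 55 ztop 0.17354136497143588 cloud [0.5742 0.2621 0.1735] ray .174 [[0.575  0.2625 0.174 ]] uv 195.70909090909092 237.4909090909091
side0 red 116 24 ztop 0.17472434181304425 cloud [0.564  0.1252 0.1747] ray .174 [[0.5639 0.1245 0.174 ]] uv 289.2916666666667 230.54166666666666
side0 blue 26 2 ztop 0.17705497272480844 cloud [0.566  0.197  0.1771] ray .174 [[0.5694 0.1944 0.174 ]] uv 266.5 241.0
side0 yel 230 24 ztop 0.17468813696657048 cloud [0.5724 0.2657 0.1747] ray .174 [[0.5745 0.2636 0.174 ]] uv 242.83333333333334 251.95833333333334
mould ((548.632568359375, -170.7191162109375), (240.2627410888672, 152.98419189453125), 82.44722747802734) z 0.08422392520458115
rack ((569.5875244140625, 193.66693115234375), (230.4545135498047, 80.7782211303711), 85.64088439941406) z 0.11807316313971639
seam px 269
[ 0.4945 -0.2839  0.078 ] [ 0.5521 -0.1528  0.078 ]
seam ((524.5149536132812, -218.36459350585938), (138.4353485107422, 39.577674865722656), 54.167598724365234) z 0.07775130571898088
mouth 435 [[ 0.5568 -0.1005  0.085 ]]
[[173, 158, 137], [174, 159, 137], [128, 117, 101], [106, 95, 84], [93, 85, 74], [112, 103, 89], [111, 101, 86], [112, 102, 89], [112, 100, 88], [112, 102, 88], [112, 102, 88], [111, 100, 87], [114, 102, 90], [112, 101, 88], [149, 134, 118], [179, 163, 142], [178, 160, 139]]
```

View pics/crop1.png

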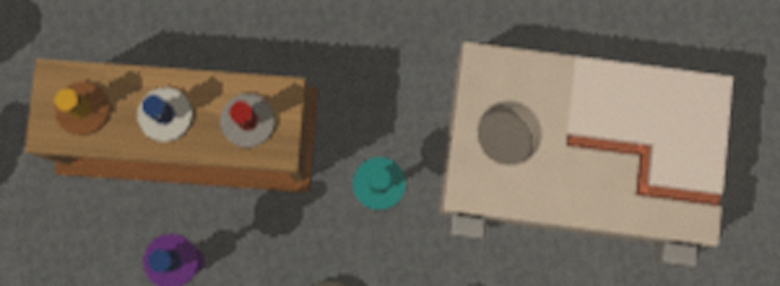

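Crop confirms it: the red-handled stylus with grey flange is at crop (243,115), the blue brush with white flange at (160,108), and the yellow tool at (70,100). Turquoise (380,180) and purple (170,255) are outside the rack. Rack size (230×81) and mould size (240×153) match, and the tools sit at the predicted holes.

>>> jog_arm([
  [0.02,-0.018,0,0,0,0,0.3],
  [0.05,-0.045,0,0,0,0,0.3],
  [0.08,-0.073,0,0,0,0,0.3],
  [0.11,-0.1,0,0,0,0,0.3],
  [0.14,-0.127,0,0,0,0,0.3],
], grip_force=70)

```text
clock: 0.52
position: [0.3259, -0.4, 0.256]
ee_rot: [0.979, 0.202, -0.0, -0.0]
ft_force: [1.6, -0.8, 0.4]
grip_width: 0.648
grasp_force: 0.0
```

>>> jog_arm([
  [0.028,-0.026,0,0,0,0,0.3],
  [0.056,-0.052,0,0,0,0,0.3],
  [0.084,-0.078,0,0,0,0,0.3],
  [0.112,-0.104,0,0,0,0,0.3],
  [0.14,-0.13,0,0,0,0,0.3],
])

```text
clock: 0.93
position: [0.4029, -0.2253, 0.2562]
ee_rot: [0.979, 0.202, -0.0, 0.0]
ft_force: [0.2, -0.4, 0.2]
grip_width: 0.647
grasp_force: 0.0
```

>>> jog_arm([
  [0.028,-0.026,0,0,0,0,0.3],
  [0.056,-0.052,0,0,0,0,0.3],
  [0.084,-0.078,0,0,0,0,0.3],
  [0.112,-0.104,0,0,0,0,0.3],
  [0.14,-0.13,0,0,0,0,0.3],
])

```text
clock: 1.35
position: [0.4801, -0.0506, 0.2563]
ee_rot: [0.979, 0.202, -0.0, 0.0]
ft_force: [1.4, -0.8, -0.1]
grip_width: 0.653
grasp_force: 0.0
```

>>> jog_arm([
  [0.028,-0.026,0,0,0,0,0.3],
  [0.056,-0.052,0,0,0,0,0.3],
  [0.084,-0.078,0,0,0,0,0.3],
  [0.112,-0.104,0,0,0,0,0.3],
  [0.14,-0.128,0,0,0,0,0.3],
])

```text
clock: 1.77
position: [0.5581, 0.1225, 0.2561]
ee_rot: [0.979, 0.202, -0.0, 0.0]
ft_force: [1.0, -0.7, -0.7]
grip_width: 0.651
grasp_force: 0.0
```

>>> jog_arm([
  [0,0,0,0,0,-0.11,0.3],
  [0,0,0,0,0,-0.22,0.3],
  [0,0,0,0,0,-0.33,0.3],
  [0,0,0,0,0,-0.44,0.3],
  [0,0,0,0,0,-0.55,0.3],
])

```text
clock: 2.18
position: [0.5577, 0.1206, 0.2559]
ee_rot: [0.886, 0.463, -0.0, -0.0]
ft_force: [1.2, -0.4, -0.8]
grip_width: 0.649
grasp_force: 0.0
```

>>> jog_arm([
  [0,0,0,0,0,-0.11,0.3],
  [0,0,0,0,0,-0.22,0.3],
  [0,0,0,0,0,-0.33,0.3],
  [0,0,0,0,0,-0.44,0.3],
  [0,0,0,0,0,-0.538,0.3],
])

```text
clock: 2.6
position: [0.5577, 0.1204, 0.2559]
ee_rot: [0.732, 0.682, -0.0, -0.0]
ft_force: [0.3, -0.2, -0.5]
grip_width: 0.649
grasp_force: 0.0
```

Run:
```python
from h import *
np.set_printoptions(precision=4,suppress=True)
c=optics.camera("wrist"); np.savez("w1.npz",**c); cv2.imwrite("pics/w1.png",c["color"][...,::-1])
W=cloud(c)
for n,lo,hi in(("red",172,6),("blue",100,130)):
    m=huemask(c,lo,hi,110,40)&(W[...,2]>.165)
    if m.sum()>20:
        vv,uu=np.nonzero(m); r=cv2.minEnclosingCircle(np.c_[uu,vv].astype(np.float32)); print(n,m.sum(),np.nanmedian(W[m],0),ray(c,[uu.mean(),vv.mean()],.174),r)
c=load("top0")
a=np.radians(82.447-90); R=np.array([[np.cos(a),-np.sin(a)],[np.sin(a),np.cos(a)]])
b=np.zeros((480,640),bool);b[245:285,380:455]=1
m=huemask(c,0,18,110,40)&b
vv,uu=np.nonzero(m); q=(ray(c,np.c_[uu,vv],.081)[:,:2]*1000-[548.63,-170.72])@R
for nm,s,k in(("leg1 x(-35)",(q[:,1]<-62),0),("leg2 y(-50)",(q[:,0]>-27)&(q[:,0]<-8),1),("leg3 x(0)",q[:,1]>-38,0)):
    print(nm,s.sum(),q[s][:,k].mean(),q[s][:,k].min(),q[s][:,k].max())
print(q.min(0),q.max(0))
```

```text
red 1008 [0.5641 0.1247 0.1747] [[0.5641 0.1246 0.174 ]] ((328.669921875, 258.1405334472656), 19.21331787109375)
blue 2292 [0.5616 0.1906 0.1736] [[0.5128 0.1909 0.174 ]] ((205.0, 133.0), 144.25682067871094)
leg1 x(-35) 91 -35.73686904710607 -39.83056349224374 -31.665761494833294
leg2 y(-50) 29 -50.19016708218372 -53.9952509830487 -46.043575872164276
leg3 x(0) 86 -0.760417139243706 -4.846223985947709 3.1815454004081083
[ -39.8306 -117.9628] [ 3.1815 18.589 ]
```

View pics/w1.png

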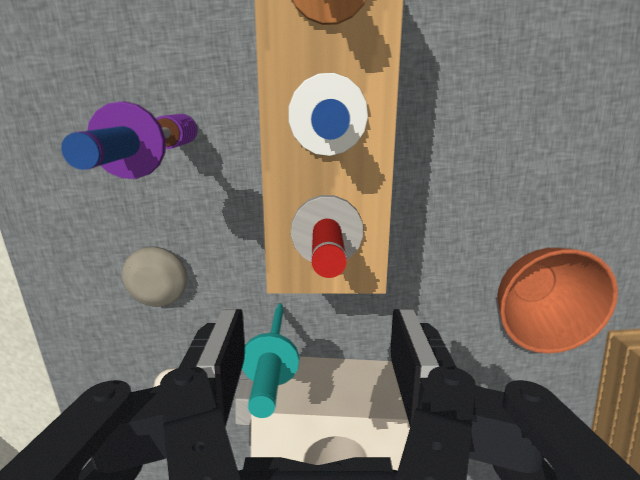

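Wrist view: the red handle top is at (329,260) with its grey flange, and the blue one with white flange at (330,118). Turquoise and purple are well outside the fingers. Heights read 0.1747, which matches the expected 0.174.

>>> jog_arm([
  [0.0046,0.006,0.0,0,0,0.004,0.3],
  [0.0046,0.006,0.015,0,0,0.004,0.3],
  [0.0046,0.006,0.03,0,0,0.004,0.3],
  [0.0046,0.006,0.045,0,0,0.004,0.3],
  [0.0046,0.006,0.06,0,0,0.004,0.3],
])

```text
clock: 3.07
position: [0.5645, 0.1249, 0.1954]
ee_rot: [0.736, 0.677, -0.0, -0.0]
ft_force: [-0.3, -0.4, -0.3]
grip_width: 0.65
grasp_force: 0.0
```

>>> jog_arm([
  [0,0,0.012,0,0,0,0.3],
  [0,0,0.024,0,0,0,0.3],
  [0,0,0.034,0,0,0,0.3],
  [0,0,0.038,0,0,0,0.3],
  [0,0,0.038,0,0,0,0.3],
])

```text
clock: 3.48
position: [0.5639, 0.1246, 0.1573]
ee_rot: [0.735, 0.678, -0.001, -0.0]
ft_force: [-0.8, -0.2, -0.9]
grip_width: 0.651
grasp_force: 0.0
```

>>> jog_arm([
  [0,0,0,0,0,0,-0.3],
  [0,0,0,0,0,0,-0.5],
  [0,0,0,0,0,0,-1],
  [0,0,0,0,0,0,-1],
  [0,0,0,0,0,0,-1],
])

```text
clock: 3.9
position: [0.5646, 0.1248, 0.1591]
ee_rot: [0.735, 0.678, 0.001, 0.0]
ft_force: [-0.6, -0.2, 4.6]
grip_width: 0.191
grasp_force: 68.1
```

>>> jog_arm([
  [0,0,0,0,0,0,-1],
  [0,0,0,0,0,0,-1],
  [0,0,0,0,0,0,-1],
  [0,0,0,0,0,0,-1],
  [0,0,0,0,0,0,-1],
])

```text
clock: 4.32
position: [0.5646, 0.1248, 0.1591]
ee_rot: [0.735, 0.678, 0.001, 0.0]
ft_force: [-1.3, -0.8, 5.7]
grip_width: 0.193
grasp_force: 68.1
```

>>> jog_arm([
  [0,0,-0.005,0,0,0,-1],
  [0,0,-0.015,0,0,0,-1],
  [0,0,-0.03,0,0,0,-1],
  [0,0,-0.045,0,0,0,-1],
  [0,0,-0.06,0,0,0,-1],
])

```text
clock: 4.73
position: [0.564, 0.1247, 0.2196]
ee_rot: [0.735, 0.678, -0.0, -0.0]
ft_force: [1.3, 0.6, -0.3]
grip_width: 0.194
grasp_force: 68.2
```

>>> jog_arm([
  [0,0,-0.02,0,0,0,-1],
  [0,0,-0.04,0,0,0,-1],
  [0,0,-0.06,0,0,0,-1],
  [0,0,-0.08,0,0,0,-1],
  [0,0,-0.09,0,0,0,-1],
])

```text
clock: 5.15
position: [0.5645, 0.1251, 0.3114]
ee_rot: [0.735, 0.678, 0.001, 0.001]
ft_force: [0.3, 0.8, -0.5]
grip_width: 0.191
grasp_force: 68.2
```

>>> jog_arm([
  [-0.015,0,0,0,0,0,-1],
  [-0.04,0,0,0,0,0,-1],
  [-0.07,0,0,0,0,0,-1],
  [-0.1,0,0,0,0,0,-1],
  [-0.13,0,0,0,0,0,-1],
])

```text
clock: 5.57
position: [0.5533, -0.0061, 0.3083]
ee_rot: [0.735, 0.678, -0.0, -0.0]
ft_force: [1.1, -0.6, -1.0]
grip_width: 0.192
grasp_force: 68.3
```

>>> jog_arm([
  [-0.03,0,0,0,0,0,-1],
  [-0.06,-0.005,0,0,0,0,-1],
  [-0.09,-0.01,0,0,0,0,-1],
  [-0.12,-0.015,0,0,0,0,-1],
  [-0.15,-0.02,0,0,0,0,-1],
])

```text
clock: 5.98
position: [0.5211, -0.1541, 0.3084]
ee_rot: [0.735, 0.678, -0.0, -0.0]
ft_force: [-0.4, -0.3, 0.1]
grip_width: 0.188
grasp_force: 68.3
```

>>> jog_arm([
  [-0.03,-0.003,0,0,0,0.02,-1],
  [-0.06,-0.006,0,0,0,0.03,-1],
  [-0.09,-0.009,0,0,0,0.04,-1],
  [-0.11,-0.012,0,0,0,0.0515,-1],
  [-0.119,-0.0134,0,0,0,0.0515,-1],
])

```text
clock: 6.4
position: [0.4977, -0.2736, 0.3079]
ee_rot: [0.754, 0.657, -0.0, -0.0]
ft_force: [-0.6, 0.1, -0.8]
grip_width: 0.196
grasp_force: 68.3
```

>>> jog_arm([
  [0,0,0.015,0,0,0,-1],
  [0,0,0.03,0,0,0,-1],
  [0,0,0.045,0,0,0,-1],
  [0,0,0.055,0,0,0,-1],
  [0,0,0.06,0,0,0,-1],
])

```text
clock: 6.82
position: [0.4989, -0.2691, 0.2469]
ee_rot: [0.752, 0.66, -0.0, -0.001]
ft_force: [-0.7, -0.5, -0.8]
grip_width: 0.197
grasp_force: 68.3
```

>>> jog_arm([
  [0,0,0.006,0,0,0,-1],
  [0,0,0.012,0,0,0,-1],
  [0,0,0.018,0,0,0,-1],
  [0,0,0.02,0,0,0,-1],
  [0,0,0.02,0,0,0,-1],
])

```text
clock: 7.23
position: [0.4989, -0.2703, 0.2279]
ee_rot: [0.752, 0.659, -0.0, -0.0]
ft_force: [-0.9, -0.4, -0.6]
grip_width: 0.191
grasp_force: 68.3
```

Run:
```python
from h import *
print(get_obs()["position"],get_obs()["ee_rot"])
out=[]
for n,p in(("wrist",None),("side",[.5,-.27,.1]),("top",[.5,-.27,.1])):
    c=optics.camera(n); np.savez(f"{n}2.npz",**c); im=c["color"][...,::-1]
    if p is not None:
        q=c["K"]@(c["R"]@p+c["t"]); u,v=(q[:2]/q[2]).astype(int); print(n,u,v)
        im=im[max(0,v-50):v+50,u-67:u+66]
    out.append(cv2.resize(im,(400,300),interpolation=cv2.INTER_CUBIC))
cv2.imwrite("pics/p2.png",np.vstack([np.hstack(out[:2]),np.hstack([out[2],out[2]*0])]))
```

```text
[ 0.49885762 -0.27031629  0.22791377] [ 7.52045946e-01  6.59110633e-01 -7.77397642e-05 -2.47595283e-04]
side 406 206
top 442 275
```

View pics/p2.png

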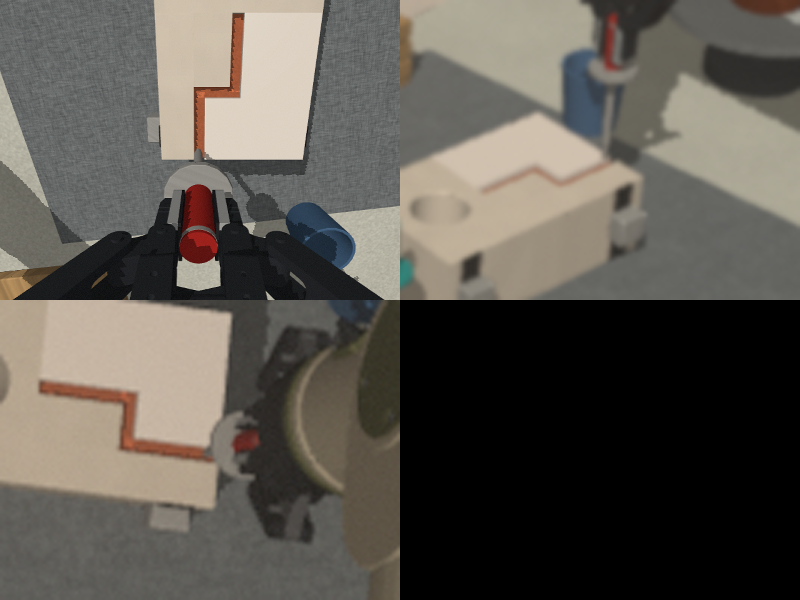

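Wrist inset: the tip meets the groove near (198,155). The stylus is upright, and the seam is visible up to (238,15). I'll measure the seam from this wrist view as an independent check.

Run:
```python
from h import *
np.set_printoptions(precision=4,suppress=True)
a=np.radians(-7.553); R=np.array([[np.cos(a),-np.sin(a)],[np.sin(a),np.cos(a)]])
for n,box in(("wrist2",(240,20,400,245)),("top2",(380,245,440,285))):
    c=load(n); x0,y0,x1,y1=box; b=np.zeros((480,640),bool); b[y0:y1,x0:x1]=1
    m=huemask(c,0,18,100,40)&b
    vv,uu=np.nonzero(m); q=(ray(c,np.c_[uu,vv],.079)[:,:2]*1000-[547.9,-170.8])@R
    for nm,s,k in(("leg1 x(-35)",(q[:,1]<-60)&(q[:,1]>-100),0),("leg2 y(-50)",(q[:,0]>-27)&(q[:,0]<-8),1),("leg3 x(0)",(q[:,1]>-38)&(q[:,1]<15),0)):
        if s.sum(): print(n,nm,s.sum(),q[s][:,k].mean(),np.percentile(q[s][:,k],[1,99]),"slope",np.polyfit(q[s][:,1-k],q[s][:,k],1)[0])
    print(q.min(0),q.max(0))
    # red handle-axis / grey shaft check
p=get_obs()["position"][:2]*1000; print("TCP in mould",(p-[547.9,-170.8])@R)
c=load("wrist2")
q=c["K"]@(c["R"]@np.r_[get_obs()["position"][:2],.0968]+c["t"]); print("expected tip px",q[:2]/q[2])
g=c["color"][215:275,290:345].astype(int); s=g.max(2)-g.min(2)
for r in range(0,60,5): print(215+r,np.nonzero((s[r]<25)&(g[r].max(1)>60))[0]+290)
```

```text
wrist2 leg1 x(-35) 991 -34.624213918852135 [-39.967  -29.5868] slope -0.008852895099649653
wrist2 leg2 y(-50) 516 -50.99478566719347 [-55.974  -46.1312] slope 0.006063631938108014
wrist2 leg3 x(0) 1614 0.9230484996015633 [-4.0496  5.8789] slope -0.0008821972671132616
[ -40.0188 -115.3752] [ 6.0017 19.2512]
top2 leg1 x(-35) 69 -34.71859113042923 [-39.0037 -30.4365] slope 0.00022242245875771094
top2 leg2 y(-50) 32 -50.15066955915997 [-54.4217 -46.1501] slope -0.05032768910508535
top2 leg3 x(0) 87 0.41469254695772834 [-3.8919  4.6186] slope 0.008759924487553378
[ -39.1494 -102.5335] [ 4.6806 18.4573]
TCP in mould [ -35.1812 -105.1946]
expected tip px [317.5    237.9995]
215 []
220 []
225 []
230 []
235 []
240 [314 315 316 317 318 319 320]
245 [311 312 313 314 315 316 317 318 319 320 321 322 328 329]
250 [310 311 312 313 314 315 316 317 318 319 320 321 322 323 328 329 330 331
 332 333 334]
255 [290 291 292 293 294 295 296 297 298 299 300 301 302 303 304 305 306 307
 308 309 310 311 312 313 314 315 316 317 318 319 320 321 322 323 324 326
 327 328 329 330 331 332 333 334 335 336 337 338 339 340 341 342 343 344]
260 [290 291 292 293 294 295 296 297 298 299 300 301 302 303 304 305 306 307
 308 309 310 311 312 313 314 315 316 317 318 319 320 321 322 323 324 325
 326 327 328 329 330 331 332 333 334 335 336 337 338 339 340 341 342 343
 344]
265 [290 291 292 293 294 295 296 297 298 299 300 301 302 303 304 305 306 307
 308 309 310 311 312 313 314 315 316 317 318 319 320 321 322 323 324 325
 326 327 328 329 330 331 332 333 334 335 336 337 338 339 340 341 342 343
 344]
270 [290 291 292 293 294 295 296 297 298 299 300 301 302 303 304 305 306 307
 308 309 310 311 312 313 314 315 316 317 318 319 320 321 322 323 324 325
 326 327 328 329 330 331 332 333 334 335 336 337 338 339 340 341 342 343
 344]
```

>>> jog_arm([
  [0,0.0005,0.004,0,0,0,-1],
  [0,0.0005,0.008,0,0,0,-1],
  [0,0.0005,0.011,0,0,0,-1],
  [0,0.0005,0.014,0,0,0,-1],
  [0,0.0005,0.017,0,0,0,-1],
])

```text
clock: 7.8
position: [0.4994, -0.2704, 0.2109]
ee_rot: [0.752, 0.659, -0.0, -0.0]
ft_force: [-0.6, -0.2, -1.3]
grip_width: 0.192
grasp_force: 68.3
```

>>> jog_arm([
  [0,0,0,0,0,0,-1],
  [0,0,0,0,0,0,-1],
])

```text
clock: 7.97
position: [0.4994, -0.2704, 0.2111]
ee_rot: [0.752, 0.659, -0.0, -0.0]
ft_force: [0.1, 0.0, -1.0]
grip_width: 0.19
grasp_force: 68.3
```

>>> jog_arm([
  [0.0025,0,0.0005,0,0,0,-1],
  [0.005,0,0.001,0,0,0,-1],
  [0.0075,0,0.001,0,0,0,-1],
  [0.01,0,0.001,0,0,0,-1],
  [0.0125,0,0.001,0,0,0,-1],
])

```text
clock: 8.38
position: [0.5012, -0.2577, 0.2104]
ee_rot: [0.752, 0.659, 0.0, 0.0]
ft_force: [-0.5, 0.6, -1.0]
grip_width: 0.193
grasp_force: 68.3
```

>>> jog_arm([
  [0.0025,0,0,0,0,0,-1],
  [0.005,0,0,0,0,0,-1],
  [0.0075,0,0,0,0,0,-1],
  [0.01,0,0,0,0,0,-1],
  [0.0125,0,0,0,0,0,-1],
])

```text
clock: 8.8
position: [0.5028, -0.2454, 0.2104]
ee_rot: [0.752, 0.659, -0.0, 0.0]
ft_force: [-0.3, -0.8, -0.3]
grip_width: 0.194
grasp_force: 68.3
```

>>> jog_arm([
  [0.0025,0,0,0,0,0,-1],
  [0.005,0,0,0,0,0,-1],
  [0.0075,0,0,0,0,0,-1],
  [0.01,0,0,0,0,0,-1],
  [0.0125,0,0,0,0,0,-1],
])

```text
clock: 9.22
position: [0.5045, -0.233, 0.2103]
ee_rot: [0.752, 0.659, 0.0, 0.0]
ft_force: [0.1, -0.1, -0.7]
grip_width: 0.193
grasp_force: 68.3
```

>>> jog_arm([
  [0.0025,0,0,0,0,0,-1],
  [0.005,0,0,0,0,0,-1],
  [0.0075,0,0,0,0,0,-1],
  [0.01,0,0,0,0,0,-1],
  [0.0125,0,0,0,0,0,-1],
])

```text
clock: 9.63
position: [0.5061, -0.2206, 0.2103]
ee_rot: [0.752, 0.659, -0.0, 0.0]
ft_force: [-0.3, 0.1, -0.7]
grip_width: 0.193
grasp_force: 68.3
```

>>> jog_arm([
  [0.0025,0,0,0,0,0,-1],
  [0.005,0,0,0,0,0,-1],
  [0.005,0,0,0,0,0,-1],
])

```text
clock: 9.88
position: [0.5069, -0.2153, 0.2104]
ee_rot: [0.752, 0.659, 0.0, 0.0]
ft_force: [0.3, 0.6, -1.7]
grip_width: 0.193
grasp_force: 68.3
```

>>> jog_arm([
  [-0.0005,0.0025,0,0,0,0,-1],
  [-0.0005,0.005,0,0,0,0,-1],
  [-0.0005,0.0075,0,0,0,0,-1],
  [-0.0005,0.01,0,0,0,0,-1],
  [-0.0005,0.0125,0,0,0,0,-1],
])

```text
clock: 10.3
position: [0.5193, -0.2182, 0.2103]
ee_rot: [0.752, 0.659, 0.0, 0.0]
ft_force: [1.2, -0.4, -0.7]
grip_width: 0.191
grasp_force: 68.3
```

>>> jog_arm([
  [0,0.0025,0,0,0,0,-1],
  [0,0.005,0,0,0,0,-1],
  [0,0.0075,0,0,0,0,-1],
  [0,0.01,0,0,0,0,-1],
  [0,0.0125,0,0,0,0,-1],
])

```text
clock: 10.72
position: [0.5317, -0.2197, 0.2103]
ee_rot: [0.752, 0.659, 0.0, 0.0]
ft_force: [0.9, 1.4, -1.2]
grip_width: 0.193
grasp_force: 68.3
```

>>> jog_arm([
  [0,0.0025,0,0,0,0,-1],
  [0,0.005,0,0,0,0,-1],
  [0,0.0075,0,0,0,0,-1],
  [0,0.0102,0,0,0,0,-1],
  [0,0.0102,0,0,0,0,-1],
])

```text
clock: 11.13
position: [0.542, -0.221, 0.2103]
ee_rot: [0.752, 0.659, 0.0, 0.0]
ft_force: [0.5, 0.3, -1.0]
grip_width: 0.192
grasp_force: 68.3
```

>>> jog_arm([
  [0.0025,0,0,0,0,0,-1],
  [0.005,0,0,0,0,0,-1],
  [0.0075,0,0,0,0,0,-1],
  [0.01,0,0,0,0,0,-1],
  [0.0125,0,0,0,0,0,-1],
])

```text
clock: 11.55
position: [0.5432, -0.2082, 0.2104]
ee_rot: [0.752, 0.659, 0.0, 0.0]
ft_force: [0.3, 0.3, -1.1]
grip_width: 0.19
grasp_force: 68.3
```

>>> jog_arm([
  [0.0025,0,0,0,0,0,-1],
  [0.005,0,0,0,0,0,-1],
  [0.0075,0,0,0,0,0,-1],
  [0.01,0,0,0,0,0,-1],
  [0.0125,0,0,0,0,0,-1],
])

```text
clock: 11.97
position: [0.5448, -0.196, 0.2103]
ee_rot: [0.752, 0.659, -0.0, 0.0]
ft_force: [-1.0, -0.0, -1.3]
grip_width: 0.188
grasp_force: 68.3
```

>>> jog_arm([
  [0.0025,0,0,0,0,0,-1],
  [0.005,0,0,0,0,0,-1],
  [0.0075,0,0,0,0,0,-1],
  [0.01,0,0,0,0,0,-1],
  [0.0125,0,0,0,0,0,-1],
])

```text
clock: 12.38
position: [0.5465, -0.1836, 0.2103]
ee_rot: [0.752, 0.659, 0.0, 0.0]
ft_force: [0.2, 1.0, -0.7]
grip_width: 0.192
grasp_force: 68.3
```

>>> jog_arm([
  [0.0025,0,0,0,0,0,-1],
  [0.005,0,0,0,0,0,-1],
  [0.0075,0,0,0,0,0,-1],
  [0.01,0,0,0,0,0,-1],
  [0.0125,0,0,0,0,0,-1],
])

```text
clock: 12.8
position: [0.5481, -0.1712, 0.2103]
ee_rot: [0.752, 0.659, -0.0, 0.0]
ft_force: [-0.6, -0.4, -0.5]
grip_width: 0.19
grasp_force: 68.3
```

>>> jog_arm([
  [0.0025,0,0,0,0,0,-1],
  [0.005,0,0,0,0,0,-1],
  [0.0075,0,0,0,0,0,-1],
  [0.01,0,0,0,0,0,-1],
  [0.0125,0,0,0,0,0,-1],
])

```text
clock: 13.22
position: [0.5498, -0.1589, 0.2103]
ee_rot: [0.752, 0.659, -0.0, 0.0]
ft_force: [-0.1, 0.9, -0.9]
grip_width: 0.195
grasp_force: 68.3
```

>>> jog_arm([
  [0.0005,0,0,0,0,0,-1],
  [0.0005,0,0,0,0,0,-1],
])

```text
clock: 13.38
position: [0.5499, -0.1583, 0.2104]
ee_rot: [0.752, 0.659, 0.0, 0.0]
ft_force: [-1.2, -0.6, -0.0]
grip_width: 0.192
grasp_force: 68.3
```

>>> jog_arm([
  [0,0,-0.003,0,0,0,-1],
  [0,0,-0.008,0,0,0,-1],
  [0,0,-0.025,0,0,0,-1],
  [0,0,-0.045,0,0,0,-1],
  [0,0,-0.07,0,0,0,-1],
])

```text
clock: 13.8
position: [0.5492, -0.1587, 0.2806]
ee_rot: [0.752, 0.659, -0.0, -0.001]
ft_force: [0.4, 0.3, -0.8]
grip_width: 0.191
grasp_force: 68.3
```

>>> jog_arm([
  [0.02,0,-0.02,0,0,0,-1],
  [0.045,0,-0.03,0,0,0,-1],
  [0.075,0,-0.03,0,0,0,-1],
  [0.105,0,-0.03,0,0,0,-1],
  [0.135,-0.005,-0.03,0,0,0,-1],
])

```text
clock: 14.22
position: [0.563, -0.0231, 0.3111]
ee_rot: [0.752, 0.659, 0.0, 0.0]
ft_force: [1.2, 0.1, -1.0]
grip_width: 0.192
grasp_force: 68.3
```

>>> jog_arm([
  [0.03,-0.005,0,0,0,-0.01,-1],
  [0.06,-0.01,0,0,0,-0.02,-1],
  [0.09,-0.013,0,0,0,-0.03,-1],
  [0.12,-0.016,0,0,0,-0.04,-1],
  [0.138,-0.0178,0,0,0,-0.055,-1],
])

```text
clock: 14.63
position: [0.5624, 0.1187, 0.3111]
ee_rot: [0.732, 0.681, 0.001, -0.0]
ft_force: [0.2, 1.4, -1.3]
grip_width: 0.191
grasp_force: 68.3
```

>>> jog_arm([
  [0.0095,0,0,0,0,0,-1],
  [0.0095,0,0,0,0,0,-1],
  [0.0095,0,0,0,0,0,-1],
])

```text
clock: 14.88
position: [0.564, 0.1236, 0.3104]
ee_rot: [0.734, 0.679, -0.0, 0.0]
ft_force: [0.2, -0.3, -1.0]
grip_width: 0.192
grasp_force: 68.3
```

>>> jog_arm([
  [0.001,0,0.01,0,0,0,-1],
  [0.001,0,0.03,0,0,0,-1],
  [0.001,0,0.05,0,0,0,-1],
  [0.001,0,0.07,0,0,0,-1],
  [0.001,0,0.08,0,0,0,-1],
])

```text
clock: 15.3
position: [0.5631, 0.1231, 0.2272]
ee_rot: [0.735, 0.679, -0.002, -0.001]
ft_force: [-0.0, -0.2, -1.0]
grip_width: 0.194
grasp_force: 68.3
```

>>> jog_arm([
  [0,0,0.01,0,0,0,-1],
  [0,0,0.025,0,0,0,-1],
  [0,0,0.04,0,0,0,-1],
  [0,0,0.053,0,0,0,-1],
  [0,0,0.06,0,0,0,-1],
])

```text
clock: 15.72
position: [0.5635, 0.1248, 0.1688]
ee_rot: [0.734, 0.679, -0.001, -0.0]
ft_force: [-0.3, -0.2, -0.3]
grip_width: 0.198
grasp_force: 68.3
```

>>> jog_arm([
  [0,0,0.004,0,0,0,-1],
  [0,0,0.007,0,0,0,-1],
  [0,0,0.009,0,0,0,-1],
  [0,0,0.0105,0,0,0,-1],
  [0,0,0.0105,0,0,0,-1],
])

```text
clock: 16.13
position: [0.564, 0.1256, 0.16]
ee_rot: [0.734, 0.68, 0.0, 0.0]
ft_force: [-0.5, -0.1, -1.3]
grip_width: 0.192
grasp_force: 68.3
```

>>> jog_arm([
  [0,0,0.001,0,0,0,-1],
  [0,0,0.001,0,0,0,-0.5],
  [0,0,0.001,0,0,0,-0.3],
  [0,0,0.001,0,0,0,0],
  [0,0,0.001,0,0,0,0.3],
])

```text
clock: 16.55
position: [0.5639, 0.1255, 0.159]
ee_rot: [0.734, 0.68, 0.0, 0.0]
ft_force: [0.1, -0.2, 0.2]
grip_width: 0.624
grasp_force: 0.0
```

>>> jog_arm([
  [0,0,0,0,0,0,0.3],
  [0,0,0,0,0,0,0.3],
  [0,0,0,0,0,0,0.3],
])

```text
clock: 16.8
position: [0.5638, 0.1255, 0.1589]
ee_rot: [0.734, 0.68, 0.0, 0.0]
ft_force: [0.1, -0.9, 0.3]
grip_width: 0.651
grasp_force: 0.0
```

>>> jog_arm([
  [0,0,-0.015,0,0,0,0.3],
  [0,0,-0.035,0,0,0,0.3],
  [0,0,-0.055,0,0,0,0.3],
  [0,0,-0.075,0,0,0,0.3],
  [0,0,-0.09,0,0,0,0.3],
])

```text
clock: 17.22
position: [0.564, 0.1257, 0.2506]
ee_rot: [0.734, 0.68, 0.001, 0.0]
ft_force: [0.1, 0.5, 0.5]
grip_width: 0.651
grasp_force: 0.0
```

Run:
```python
from h import *
np.set_printoptions(precision=4,suppress=True)
s=get_obs();print(s["position"],s["ee_rot"])
c=optics.camera("wrist"); np.savez("w3.npz",**c); cv2.imwrite("pics/w3.png",c["color"][...,::-1])
W=cloud(c); X=W[...,0]; Y=W[...,1]
for n,lo,hi in(("red",172,6),("blue",100,130)):
    m=huemask(c,lo,hi,110,40)&(W[...,2]>.165)&(X>.54)&(X<.6)&(Y>.1)&(Y<.22)
    vv,uu=np.nonzero(m); print(n,m.sum(),np.nanmedian(W[m],0),ray(c,[uu.mean(),vv.mean()],.174))
```

```text
[0.564  0.1257 0.2506] [0.7336 0.6796 0.0005 0.0004]
red 1036 [0.5643 0.1256 0.1747] [[0.5643 0.1255 0.174 ]]
blue 1248 [0.5692 0.1937 0.1747] [[0.5692 0.1936 0.174 ]]
```

View pics/w3.png

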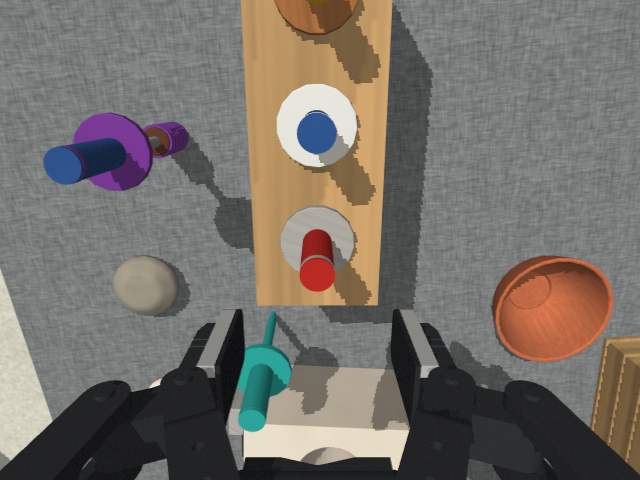

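The stylus hangs upright at (317,270), top at z=0.1747. The brush, blue on a white flange, is at (317,130), i.e. world (0.569, 0.194).

>>> jog_arm([
  [0.015,0,0,0,0,0,0.3],
  [0.035,0,0,0,0,0,0.3],
  [0.055,0,0,0,0,0,0.3],
  [0.0685,0,0,0,0,0,0.3],
  [0.0685,0,0.01,0,0,0,0.3],
])

```text
clock: 17.68
position: [0.5688, 0.1978, 0.2402]
ee_rot: [0.732, 0.681, 0.002, -0.0]
ft_force: [-0.0, 0.6, -0.0]
grip_width: 0.65
grasp_force: 0.0
```

>>> jog_arm([
  [0,0,0.015,0,0,0,0.3],
  [0,0,0.035,0,0,0,0.3],
  [0,0,0.055,0,0,0,0.3],
  [0,0,0.07,0,0,0,0.3],
  [0,0,0.082,0,0,0,0.3],
])

```text
clock: 18.1
position: [0.5685, 0.1925, 0.1546]
ee_rot: [0.734, 0.679, -0.001, -0.0]
ft_force: [-0.1, -0.1, -1.1]
grip_width: 0.65
grasp_force: 0.0
```

>>> jog_arm([
  [0,0,0,0,0,0,0.3],
  [0,0,0,0,0,0,0.3],
  [0,0,0,0,0,0,-0.3],
  [0,0,0,0,0,0,-0.5],
  [0,0,0,0,0,0,-1],
])

```text
clock: 18.52
position: [0.5695, 0.194, 0.1578]
ee_rot: [0.734, 0.679, 0.001, 0.0]
ft_force: [0.3, 0.3, -0.5]
grip_width: 0.233
grasp_force: 0.0
```

>>> jog_arm([
  [0,0,0,0,0,0,-1],
  [0,0,0,0,0,0,-1],
  [0,0,0,0,0,0,-1],
  [0,0,0,0,0,0,-1],
  [0,0,0,0,0,0,-1],
])

```text
clock: 18.93
position: [0.5695, 0.194, 0.1578]
ee_rot: [0.734, 0.68, 0.001, 0.0]
ft_force: [-1.6, -0.5, 6.3]
grip_width: 0.19
grasp_force: 68.1
```

>>> jog_arm([
  [0,0,-0.005,0,0,0,-1],
  [0,0,-0.015,0,0,0,-1],
  [0,0,-0.03,0,0,0,-1],
  [0,0,-0.05,0,0,0,-1],
  [0,0,-0.075,0,0,0,-1],
])

```text
clock: 19.35
position: [0.5684, 0.1935, 0.2323]
ee_rot: [0.734, 0.68, -0.001, -0.0]
ft_force: [-0.4, -0.3, -0.6]
grip_width: 0.19
grasp_force: 68.2
```

>>> jog_arm([
  [0,0,-0.025,0,0,0,-1],
  [0,0,-0.05,0,0,0,-1],
  [0,0,-0.075,0,0,0,-1],
  [0,0,-0.1,0,0,0,-1],
  [0,0,-0.115,0,0,0,-1],
])

```text
clock: 19.77
position: [0.5691, 0.1943, 0.3505]
ee_rot: [0.734, 0.68, 0.001, 0.001]
ft_force: [0.8, -0.9, -0.7]
grip_width: 0.196
grasp_force: 68.2
```

>>> jog_arm([
  [-0.015,0,0,0,0,0,-1],
  [-0.04,0,0,0,0,0,-1],
  [-0.07,0.002,0,0,0,0,-1],
  [-0.1,0.004,0,0,0,0,-1],
  [-0.13,0.006,0,0,0,0,-1],
])

```text
clock: 20.18
position: [0.5647, 0.0627, 0.3476]
ee_rot: [0.733, 0.68, 0.0, 0.0]
ft_force: [0.6, -1.0, -0.3]
grip_width: 0.19
grasp_force: 68.2
```

>>> jog_arm([
  [-0.03,0.001,0,0,0,0,-1],
  [-0.06,0.002,0,0,0,0,-1],
  [-0.09,0.003,0,0,0,0,-1],
  [-0.12,0.004,0,0,0,0,-1],
  [-0.15,0.0043,0,0,0,0,-1],
])

```text
clock: 20.6
position: [0.5575, -0.0874, 0.3477]
ee_rot: [0.734, 0.68, 0.0, 0.0]
ft_force: [-0.1, -1.1, -0.5]
grip_width: 0.195
grasp_force: 68.2
```

>>> jog_arm([
  [-0.01,0,0,0,0,0,-1],
  [-0.0153,0,0,0,0,0,-1],
  [-0.0153,0,0,0,0,0,-1],
  [-0.0153,0,0,0,0,0,-1],
])

```text
clock: 20.93
position: [0.5568, -0.0999, 0.3472]
ee_rot: [0.733, 0.68, 0.0, 0.0]
ft_force: [0.8, 0.8, -0.9]
grip_width: 0.191
grasp_force: 68.2
```

Run:
```python
from h import *
s=get_obs();print(s["position"],s["ee_rot"],s["clock"])
out=[]
for n in("wrist","side"):
    c=optics.camera(n); im=c["color"][...,::-1]
    if n=="side": im=im[150:300,240:440]
    out.append(cv2.resize(im,(400,300)))
cv2.imwrite("pics/p4.png",np.hstack(out))
```

```text
[ 0.55684639 -0.09990119  0.34723799] [7.33096149e-01 6.80124916e-01 3.66891363e-04 4.32900662e-07] 20.9333
```

View pics/p4.png

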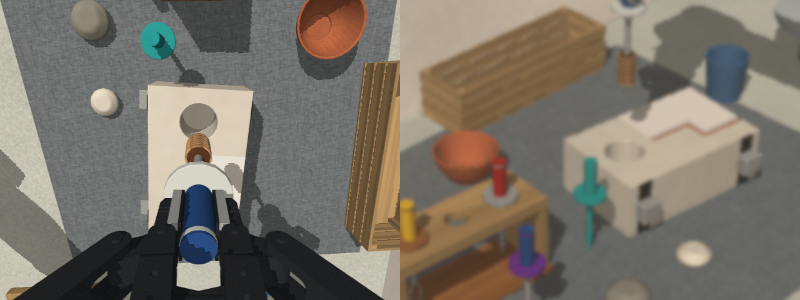

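The wrist view shows the brush held upright and in line with the mouth at (198,120). The side inset shows the stylus back in the rack at (499,180).

>>> jog_arm([
  [-0.001,0,0.01,0,0,0,-1],
  [-0.001,0,0.03,0,0,0,-1],
  [-0.001,0,0.05,0,0,0,-1],
  [-0.001,0,0.07,0,0,0,-1],
  [-0.001,0,0.085,0,0,0,-1],
])

```text
clock: 21.45
position: [0.556, -0.1015, 0.2594]
ee_rot: [0.733, 0.68, -0.0, -0.001]
ft_force: [-0.1, -0.2, -0.8]
grip_width: 0.193
grasp_force: 68.3
```

>>> jog_arm([
  [0,0,0.01,0,0,0,-1],
  [0,0,0.02,0,0,0,-1],
  [0,0,0.03,0,0,0,-1],
  [0,0,0.04,0,0,0,-1],
  [0,0,0.05,0,0,0,-1],
])

```text
clock: 21.87
position: [0.5569, -0.1023, 0.2113]
ee_rot: [0.734, 0.68, 0.0, 0.0]
ft_force: [0.1, 0.2, -0.6]
grip_width: 0.19
grasp_force: 68.3
```

>>> jog_arm([
  [0,0,0.01,0,0,0,-1],
  [0,0,0.02,0,0,0,-1],
  [0,0,0.03,0,0,0,-1],
  [0,0,0.038,0,0,0,-1],
  [0,0,0.042,0,0,0,-1],
])

```text
clock: 22.28
position: [0.5562, -0.1024, 0.1684]
ee_rot: [0.734, 0.68, -0.0, -0.001]
ft_force: [0.6, 0.1, -0.8]
grip_width: 0.193
grasp_force: 68.3
```

>>> jog_arm([
  [0,0,0,0,0,0,-1],
  [0,0,0,0,0,0,-1],
  [0,0,0,0,0,0,-1],
])

```text
clock: 22.53
position: [0.557, -0.1024, 0.1704]
ee_rot: [0.734, 0.68, 0.0, 0.0]
ft_force: [0.6, 0.1, -0.8]
grip_width: 0.194
grasp_force: 68.3
```

>>> jog_arm([
  [0,0,0.002,0,0,0,-1],
  [0,0,0.004,0,0,0,-1],
  [0,0,0.004,0,0,0,-1],
  [0,0,0.004,0,0,0,-1],
  [0,0,-0.003,0,0,0,-1],
])

```text
clock: 22.95
position: [0.556, -0.1024, 0.1719]
ee_rot: [0.734, 0.68, -0.001, -0.001]
ft_force: [-0.1, -0.1, -0.5]
grip_width: 0.196
grasp_force: 68.3
```

>>> jog_arm([
  [0,0,-0.01,0,0,0,-1],
  [0,0,-0.02,0,0,0,-1],
  [0,0,-0.03,0,0,0,-1],
  [0,0,-0.04,0,0,0,-1],
  [0,0,-0.045,0,0,0,-1],
])

```text
clock: 23.37
position: [0.5573, -0.1024, 0.22]
ee_rot: [0.734, 0.68, 0.001, 0.001]
ft_force: [-0.9, -0.1, -0.3]
grip_width: 0.192
grasp_force: 68.3
```

>>> jog_arm([
  [0,0,0,0,0,0,-1],
  [0,0,0,0,0,0,-1],
  [0,0,0.01,0,0,0,-1],
  [0,0,0.02,0,0,0,-1],
  [0,0,0.03,0,0,0,-1],
])

```text
clock: 23.78
position: [0.5561, -0.1024, 0.1859]
ee_rot: [0.734, 0.68, -0.0, -0.001]
ft_force: [-0.0, -0.8, -1.0]
grip_width: 0.188
grasp_force: 68.3
```

>>> jog_arm([
  [0,0,0.01,0,0,0,-1],
  [0,0,0.018,0,0,0,-1],
  [0,0,0.021,0,0,0,-1],
  [0,0,0.021,0,0,0,-1],
  [0,0,0.021,0,0,0,-1],
])

```text
clock: 24.2
position: [0.5567, -0.1023, 0.1668]
ee_rot: [0.734, 0.68, 0.0, -0.0]
ft_force: [0.3, -0.7, -0.5]
grip_width: 0.188
grasp_force: 68.3
```

>>> jog_arm([
  [0,0,-0.01,0,0,0,-1],
  [0,0,-0.025,0,0,0,-1],
  [0,0,-0.045,0,0,0,-1],
  [0,0,-0.065,0,0,0,-1],
  [0,0,-0.085,0,0,0,-1],
])

```text
clock: 24.62
position: [0.5568, -0.1023, 0.2542]
ee_rot: [0.734, 0.68, 0.0, 0.001]
ft_force: [-0.4, -0.3, -1.2]
grip_width: 0.193
grasp_force: 68.3
```

>>> jog_arm([
  [0,0,-0.02,0,0,0,-1],
  [0,0,-0.045,0,0,0,-1],
  [0,0,-0.07,0,0,0,-1],
  [0,0,-0.09,0,0,0,-1],
  [0,0,-0.097,0,0,0,-1],
])

```text
clock: 25.03
position: [0.5575, -0.102, 0.3534]
ee_rot: [0.734, 0.68, 0.002, 0.002]
ft_force: [-0.5, 0.2, -0.5]
grip_width: 0.191
grasp_force: 68.3
```

>>> jog_arm([
  [0.015,0,0,0,0,0,-1],
  [0.04,-0.001,0,0,0,0,-1],
  [0.07,-0.002,0,0,0,0,-1],
  [0.1,-0.003,0,0,0,0,-1],
  [0.13,-0.004,0,0,0,0,-1],
])

```text
clock: 25.45
position: [0.5623, 0.0288, 0.349]
ee_rot: [0.734, 0.679, 0.0, 0.0]
ft_force: [-0.1, -0.2, -0.8]
grip_width: 0.186
grasp_force: 68.3
```

>>> jog_arm([
  [0.03,-0.001,0,0,0,0,-1],
  [0.06,-0.002,0,0,0,0,-1],
  [0.09,-0.003,0,0,0,0,-1],
  [0.12,-0.005,0,0,0,0,-1],
  [0.15,-0.006,0,0,0,0,-1],
])

```text
clock: 25.87
position: [0.5677, 0.179, 0.349]
ee_rot: [0.734, 0.68, 0.0, 0.0]
ft_force: [0.5, -1.0, -0.6]
grip_width: 0.194
grasp_force: 68.3
```

>>> jog_arm([
  [0.01,0,0,0,0,0,-1],
  [0.0165,0,0,0,0,0,-1],
  [0.0165,0,0,0,0,0,-1],
  [0.0165,0,0,0,0,0,-1],
  [0.0165,0,0,0,0,0,-1],
])

```text
clock: 26.28
position: [0.5698, 0.1922, 0.3487]
ee_rot: [0.734, 0.679, -0.0, 0.0]
ft_force: [-0.5, -0.9, -1.4]
grip_width: 0.19
grasp_force: 68.3
```

>>> jog_arm([
  [0,0,0,0,0,0,-1],
  [0,0,0,0,0,0,-1],
])

```text
clock: 26.45
position: [0.5697, 0.1927, 0.3489]
ee_rot: [0.734, 0.679, -0.0, 0.0]
ft_force: [-1.3, 0.7, -0.6]
grip_width: 0.192
grasp_force: 68.3
```

>>> jog_arm([
  [0.0013,0,0.01,0,0,0,-1],
  [0.0013,0,0.025,0,0,0,-1],
  [0.0013,0,0.04,0,0,0,-1],
  [0.0013,0,0.055,0,0,0,-1],
  [0.0013,0,0.065,0,0,0,-1],
])

```text
clock: 26.87
position: [0.569, 0.1947, 0.2816]
ee_rot: [0.734, 0.679, -0.001, -0.0]
ft_force: [-0.7, -0.5, -1.0]
grip_width: 0.196
grasp_force: 68.3
```

>>> jog_arm([
  [0,0,0.005,0,0,0,-1],
  [0,0,0.01,0,0,0,-1],
  [0,0,0.018,0,0,0,-1],
  [0,0,0.027,0,0,0,-1],
  [0,0,0.036,0,0,0,-1],
])

```text
clock: 27.28
position: [0.5696, 0.1954, 0.2473]
ee_rot: [0.734, 0.68, 0.0, 0.0]
ft_force: [-0.8, -1.2, 0.3]
grip_width: 0.19
grasp_force: 68.3
```

>>> jog_arm([
  [0,0,0.01,0,0,0,-1],
  [0,0,0.02,0,0,0,-1],
  [0,0,0.03,0,0,0,-1],
  [0,0,0.04,0,0,0,-1],
  [0,0,0.05,0,0,0,-1],
])

```text
clock: 27.7
position: [0.5694, 0.1952, 0.1967]
ee_rot: [0.734, 0.68, -0.0, -0.0]
ft_force: [-0.3, 0.7, -1.0]
grip_width: 0.191
grasp_force: 68.3
```

>>> jog_arm([
  [0,0,0.01,0,0,0,-1],
  [0,0,0.02,0,0,0,-1],
  [0,0,0.03,0,0,0,-1],
  [0,0,0.034,0,0,0,-1],
  [0,0,0.034,0,0,0,-1],
])

```text
clock: 28.12
position: [0.569, 0.195, 0.1625]
ee_rot: [0.734, 0.68, -0.001, -0.0]
ft_force: [0.2, -0.4, -0.5]
grip_width: 0.19
grasp_force: 68.3
```

Need about 4.5 mm more, then release.

>>> jog_arm([
  [0,0,0.002,0,0,0,-1],
  [0,0,0.0035,0,0,0,-1],
  [0,0,0.005,0,0,0,-1],
  [0,0,0.0053,0,0,0,-1],
  [0,0,0.0053,0,0,0,-1],
])

```text
clock: 28.53
position: [0.5695, 0.1953, 0.1586]
ee_rot: [0.734, 0.68, 0.0, 0.0]
ft_force: [-0.3, -0.0, -0.2]
grip_width: 0.193
grasp_force: 68.3
```

>>> jog_arm([
  [0,0,0,0,0,0,-1],
  [0,0,0,0,0,0,-0.5],
  [0,0,0,0,0,0,-0.3],
  [0,0,0,0,0,0,0],
  [0,0,0,0,0,0,0.3],
])

```text
clock: 28.95
position: [0.5695, 0.1953, 0.1586]
ee_rot: [0.734, 0.68, 0.0, 0.0]
ft_force: [0.3, -0.1, -0.3]
grip_width: 0.62
grasp_force: 0.0
```

>>> jog_arm([
  [0,0,0,0,0,0,0.3],
  [0,0,0,0,0,0,0.3],
  [0,0,0,0,0,0,0.3],
])

```text
clock: 29.2
position: [0.5695, 0.1953, 0.1585]
ee_rot: [0.734, 0.68, -0.0, 0.0]
ft_force: [-0.1, 0.3, -0.1]
grip_width: 0.645
grasp_force: 0.0
```

>>> jog_arm([
  [0,0,-0.015,0,0,0,0.3],
  [0,0,-0.035,0,0,0,0.3],
  [0,0,-0.06,0,0,0,0.3],
  [0,0,-0.085,0,0,0,0.3],
  [0,0,-0.11,0,0,0,0.3],
])

```text
clock: 29.62
position: [0.5692, 0.1953, 0.2696]
ee_rot: [0.734, 0.68, -0.0, -0.0]
ft_force: [0.7, 0.9, -0.1]
grip_width: 0.65
grasp_force: 0.0
```

>>> jog_arm([
  [0,0,0,0,0,0,0.3],
  [0,0,0,0,0,0,0.3],
  [0,0,0,0,0,0,0.3],
])

```text
clock: 29.87
position: [0.5693, 0.1951, 0.2678]
ee_rot: [0.734, 0.68, -0.0, -0.0]
ft_force: [-0.8, -0.2, -0.2]
grip_width: 0.65
grasp_force: 0.0
```

Run:
```python
from h import *
np.set_printoptions(precision=4,suppress=True)
s=get_obs();print(s["position"],s["clock"])
c=optics.camera("wrist"); cv2.imwrite("pics/w5.png",c["color"][...,::-1])
W=cloud(c); X=W[...,0]; Y=W[...,1]
for n,lo,hi in(("red",172,6),("blue",100,130)):
    m=huemask(c,lo,hi,110,40)&(W[...,2]>.165)&(X>.54)&(X<.6)&(Y>.1)&(Y<.23)
    if m.any(): vv,uu=np.nonzero(m); print(n,m.sum(),np.nanmedian(W[m],0))
```

```text
[0.5693 0.1951 0.2678] 29.8667
red 753 [0.5642 0.1266 0.1746]
blue 847 [0.5697 0.1958 0.1747]
```

View pics/w5.png

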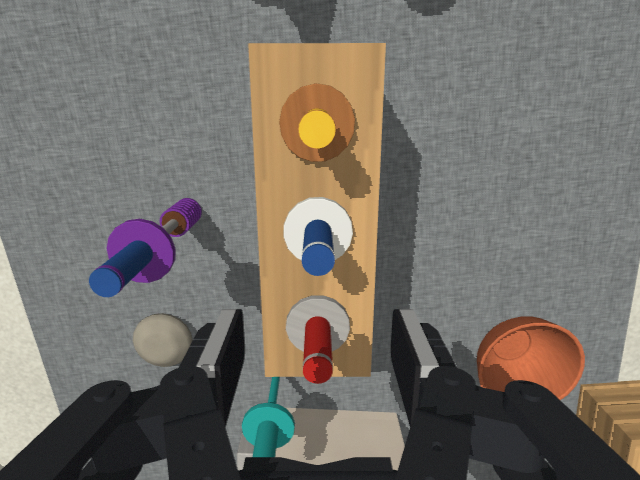

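Both tools hang upright in their own holes, the brush at (318,245) and the stylus at (318,350), with tops at z≈0.1747. The gripper is clear of everything.

```bash
python3 -c "
from workcell import workorder
print(workorder.hand_in())"
```

```text
the job is handed in; nothing more can be done
None
```

I ran the stylus along the whole seam, scrubbed the mouth down, up and down again, and put both tools back upright in their own holes; I handed the job in at about 30 s, and no verdict came back.

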